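# Push a spoilt test piece through the swing flap of the sherd bin

### The arm

A 6-joint arm with a two-finger parallel gripper is mounted at the origin on the work surface. World frame = base frame: x ahead of the robot, y to its left, z up, the work surface at z = 0. Lengths are in m, angles in rad, forces in N, time in s.
With the tool pointing down it reaches from about 0.225 to 0.875 m from the base axis. Payload 3.4 kg.
Tool frame: the origin (TCP) lies at the very end of the fingers, on their centre line; the grasp point (between the pads) lies 19 mm behind it; z points along the fingers, x is the direction in which the jaws open and shut, and the axes are right-handed (so a half turn about z gives the same grasp; the last joint's range is limited). The gripper opens to 85 mm and grips with 20 to 120 N. Pads are 22 mm wide; open, the fingers measure 114 mm over their backs; the gripper's body (76 mm by 85 mm) begins 54 mm behind the grasp point. The pads swing forward as they close: fully open they stand 13 mm farther back than shut.
Start: joints at [1.026, 0.276, 1.505, -0, 1.361, -0.121], TCP at [0.236, 0.524, 0.231] pointing down, gripper open.
Joint ranges: [-2.89, 2.89], [-0.75, 2.08], [0.22, 2.7], [-1.18, 4.32], [0.11, 2.71], [-2.7, 2.7]. Speed limits (rad/s): [2.57, 2.57, 3.14, 3.14, 3.14, 3.14].

### API

Orientations are given as a unit quaternion [w, x, y, z].
In Python, from rig import manip gives the robot as it stands.
- The arm moves only by the tool send_rows, never from a script. Its argument "increments" is a list of rows, each a list of 5 numbers: the opening, from 0 (shut) to 1 (fully open), then the shift along the tool's x, y, z in m, then the turn about the tool's z in rad. A call has 1 to 8 rows; each row shifts and turns the commanded pose from where the row before left it, along the tool's axes as they then stand; what a row does not reach is not made up. A row lasts 1/8 s, in which the tool goes at most 62.5 mm and 10.7 degrees, less where a joint would pass 70% of its speed; a pose out of reach is approached as far as the arm can. A call is refused whole if a number of a shift passes 0.0625 or a number of a turn 0.188, either way. A call with a gripper value outside its range is refused whole. The fingers move at their own pace and stop on an object; "squeeze" is the grip in N (left out, the last holds). Time passes only in rows, so rows that do not move let the fingers close. It gives the time, the measured TCP pose, the force and the opening at its end, in the units of the state.
- manip.get_state(): the state, without advancing time (a new reading comes with each control period).
- manip.get_image(name): name is "scene" or "side" or "wrist"; returns the picture (420x560x3 uint8, red, green, blue); there is no depth.
- manip.calibration(name): a dict with "fx", "fy", "cx", "cy" (pixels), "distortion" ([k1, k2, p1, p2, k3] as OpenCV has them; the pictures are not rectified), "camera_from_world" (4x4, takes a point from world to camera coordinates). Camera axes: x right, y up, looking along -z (the intrinsics and any distortion apply to the point x, -y, -z); pixel columns grow to the right and rows downward; lengths in m; the calibration is good to about 2 mm. A picture is of the moment at which its call begins: read the wrist's pose just before it. calibration takes no time and is no camera call; for the wrist camera it gives the pose at the moment of the call.
- manip.sign_off(): hands the job in, once; it reports no verdict.
The state is a dict: "clock": time; "qpos": joint angles; "qd": joint speeds; "effort": joint torques, N m; "position": TCP position; "ee_rot": TCP orientation; "contact_force": force on the tool from outside, world axes, zero at the start; "moment": the same for the moment, N m; "width": finger opening in m.
Only numpy, scipy, OpenCV 4.12 (cv2) and the standard library are available. Lean on these libraries where they do the work, as an engineer would, in place of code of your own. Each camera call takes 0.05 s, during which the arm holds its last target.

### The job

Put the spoilt terracotta test piece that lies on the white ledge of the teal sherd bin into the bin: push the yellow self-closing flap down with one finger and keep it held open while your other finger pushes the piece along the ledge and over its edge, so that it drops in. Do not pinch, lift or carry the piece. Then draw out so that the flap swings fully shut again, and leave the beaker, the jar and the loose blue sherd beside the bin alone.

Things in the scene. Friction and masses are not known exactly. Their poses are not given: they have to be found in the camera images.
- bin: Heavy fixed bin, teal walls, white level top, 220 (x) x 130 (y) x 140 mm high, hollow throughout, walls and top 5 mm, floor 6 mm. Origin: centre of its underside, z up. Top: plain ledge from x = -110 to -16 mm; mouth with the yellow flap from x = -16 to +98 mm, 106 mm wide; white rim, 12 mm, on the mouth's other sides. The piece goes in the bin's +x direction, from ledge to mouth
- ledge_edge (a point): middle of the ledge's edge at the mouth, on the top face (bin x = -16 mm, y = 0, height 140 mm); axes as the bin's
- flap_hinge (a point): middle of the flap's hinge line, on the top face at the far end of the mouth (bin x = +98 mm, y = 0, height 140 mm); the hinge runs along the bin's y
- flap (a joint): opening angle of the yellow flap, black patch near its free end (110 mm from hinge to free end, 102 mm wide, 4 mm thick; shut: flush with the ledge, 3 mm from its edge). 0 = shut; grows as the free end swings down into the bin; stop at 1.1 rad. A spring shuts it: closing torque about 0.1 N m shut (1 N at the free end), 0.25 at the stop; the piece's weight alone does not open it
- tile: the spoilt test piece: a loose terracotta block 30 (its x) x 44 (its y) x 16 mm high, about 42 g, lying flat on the ledge. Origin at its centre. At the start its x axis is within 0.25 rad of the bin's x axis, and its centre is 26 to 33 mm before the ledge's edge
- beaker: bystander: brown clay-stained beaker, 72 mm across, 85 mm high, standing on the table beside the bin; origin at the centre of its underside
- jar: bystander: small glass jar, 52 mm across, 70 mm high, on the table behind the ledge end of the bin; origin at the centre of its underside
- scrap: bystander: loose blue-glazed sherd 50 x 36 x 20 mm on the table beside the bin; origin at the centre of its underside
Not all that is in view belongs to the job. Of the things like the tile, leave any that is green or purple; of the rest the smaller one is meant.

How it is judged:
By the outcome, as a careful person would: the job done as asked, in the order asked, and still so for the second after the job is handed in, with the robot touching nothing.
It also fails if it takes over 32 s, if anything falls off the work surface, if the arm or the gripper's body presses on something with over 40 N, if the wrist force passes 120 N, or if a joint passes its speed limit or range.

## Working session

There is one attempt and no reset: what is moved stays moved. The work goes in short steps, Python scripts to look and compute and a tool call to move; the robot and the scene stay as the last step left them, time stands still between calls to the robot, and variables do not carry over. Pictures are saved under pics/ and viewed, and the job is handed in when it is done.

Besides the shell and the picture viewer there is one more tool, called after "Emit:" as a command line: name --pt "numbers of a row" for each row, then --argument value for the rest. send_rows: Moves the arm, as the interface text tells. Its arguments: {"type":"object","properties":{"increments":{"type":"array","items":{"type":"array","items":{"type":"number"}}},"squeeze":{"type":"number"}},"required":["increments"]}

```bash
mkdir -p pics; ls; python3 - <<'E'
from rig import manip
import cv2,json
s=manip.get_state();print(s)
for n in ["scene","side","wrist"]:
    c=manip.calibration(n);print(n,c)
    cv2.imwrite(f"pics/{n}0.png",manip.get_image(n)[:,:,::-1])
E
```

```text
pics
{'clock': 0.0, 'qpos': array([ 1.02602625e+00,  2.76600998e-01,  1.50617050e+00,  9.97082916e-06,
        1.36072088e+00, -1.21034062e-01]), 'qd': array([ 0.00014175,  0.00038479, -0.00157787, -0.00035279,  0.00063308,
       -0.00093755]), 'effort': array([ 1.99382694e-04, -4.16777158e+01, -2.45812386e+01, -2.00295399e-04,
        1.11039777e-02, -9.22105698e-06]), 'position': array([0.23615227, 0.52366019, 0.23042142]), 'ee_rot': array([ 4.10906945e-04,  8.39990934e-01,  5.42599602e-01, -8.56398493e-04]), 'contact_force': array([-0.28799728, -0.12439418, -0.34414968]), 'moment': array([ 0.00397803, -0.02261624, -0.00100913]), 'width': 0.08554021025139115}
scene {'fx': 408.1613268469248, 'fy': 408.1613268469248, 'cx': 275.3470123130086, 'cy': 213.91662070923525, 'distortion': array([-0.1027715,  0.       ,  0.       ,  0.       ,  0.       ]), 'camera_from_world': array([[-0.53256976,  0.84634447,  0.00839547,  0.37143907],
       [-0.63641346, -0.4069687 ,  0.65525139,  0.31933842],
       [ 0.55798509,  0.34362409,  0.75536424, -1.21110867],
       [ 0.        ,  0.        , 
[... 349 characters left out ...]
148, -0.12142692],
       [-0.0973457 , -0.62330888,  0.77589294, -0.73456865],
       [ 0.        ,  0.        ,  0.        ,  1.        ]])}
wrist {'fx': 376.8822334561617, 'fy': 376.8822334561617, 'cx': 276.7190204692847, 'cy': 208.8178256967986, 'distortion': array([-0.02976352,  0.        ,  0.        ,  0.        ,  0.        ]), 'camera_from_world': array([[ 4.10005786e-01,  9.12082855e-01, -3.48924050e-04,
        -5.74245374e-01],
       [-8.69233024e-01,  3.90627697e-01, -3.03057670e-01,
         3.96528208e-02],
       [-2.76277406e-01,  1.24558695e-01,  9.52972154e-01,
        -3.78147207e-01],
       [ 0.00000000e+00,  0.00000000e+00,  0.00000000e+00,
         1.00000000e+00]])}
```

View pics/scene0.png

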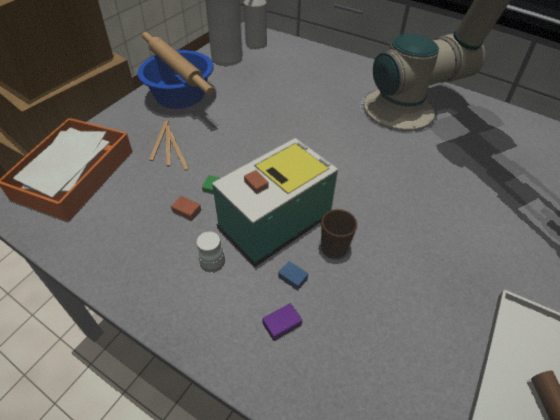

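View pics/side0.png

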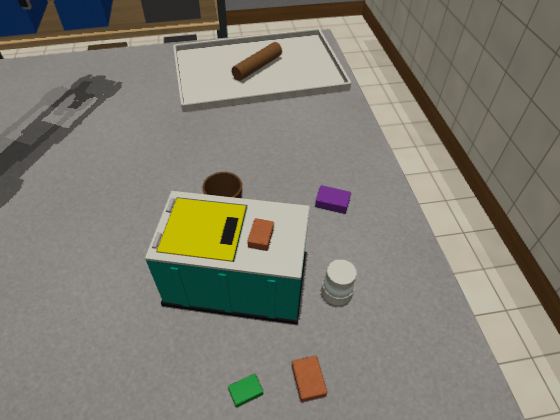

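View pics/wrist0.png

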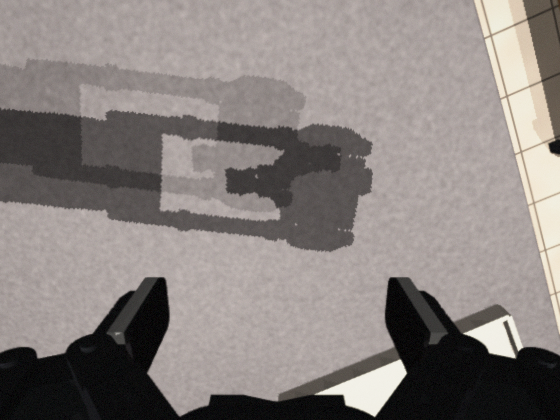

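The scene view has the bin's top at about (215–335, 143–215), the piece at (256,181), and the flap hinge at the upper right, on the robot's side. The side view has the top corners near (170,194), (309,206), (300,271) and (150,262), and the piece at (261,234). A second terracotta piece lies on the table. I'll zoom in to measure.

```bash
python3 - <<'E'
import cv2
a=cv2.imread("pics/scene0.png")[130:270,200:370];cv2.imwrite("pics/sc_z.png",cv2.resize(a,None,fx=4.5,fy=4.2,interpolation=cv2.INTER_CUBIC))
a=cv2.imread("pics/side0.png")[180:330,140:320];cv2.imwrite("pics/si_z.png",cv2.resize(a,None,fx=4,fy=4,interpolation=cv2.INTER_CUBIC))
E
```

```text
(no output)
```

View pics/sc_z.png

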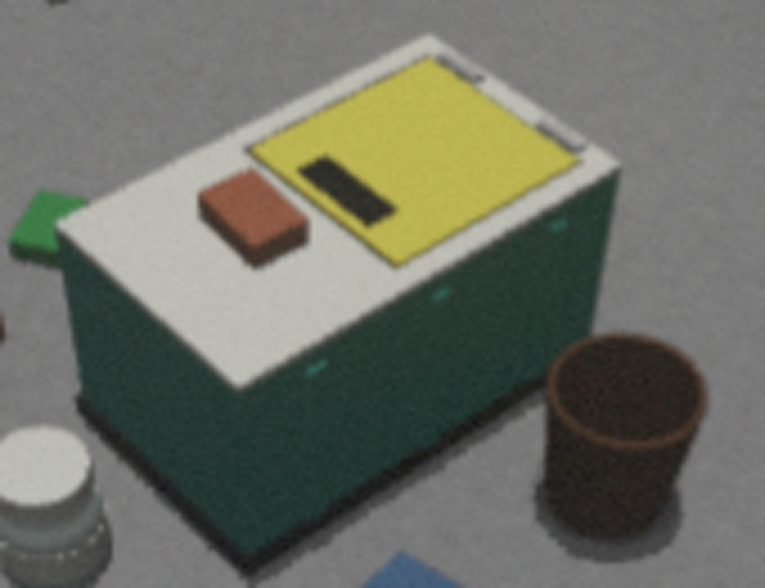

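View pics/si_z.png

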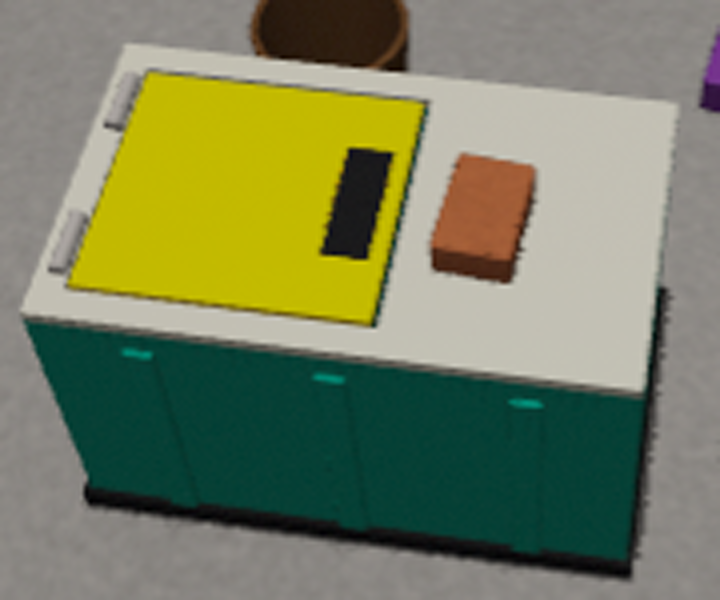

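```bash
cat > h.py <<'E'
import numpy as np,cv2
from rig import manip
def ray(cal,px):
    K=np.array([[cal['fx'],0,cal['cx']],[0,cal['fy'],cal['cy']],[0,0,1]])
    u=cv2.undistortPoints(np.array(px,float).reshape(-1,1,2),K,cal['distortion']).reshape(-1,2)
    T=cal['camera_from_world'];R=T[:3,:3]
    d=np.c_[u[:,0],-u[:,1],-np.ones(len(u))]@R
    return -R.T@T[:3,3],d
def onz(cal,px,z):
    o,d=ray(cal,px); return (o+d*((z-o[2])/d[:,2])[:,None])
def proj(cal,P):
    T=cal['camera_from_world'];K=np.array([[cal['fx'],0,cal['cx']],[0,cal['fy'],cal['cy']],[0,0,1]])
    p=np.atleast_2d(P)@T[:3,:3].T+T[:3,3]; p=p*[1,-1,-1]
    return cv2.projectPoints(p,np.zeros(3),np.zeros(3),K,cal['distortion'])[0].reshape(-1,2)
E
python3 - <<'E'
from h import *
from scipy.optimize import least_squares
np.set_printoptions(precision=4,suppress=True)
cs=manip.calibration("scene");cd=manip.calibration("side")
f=lambda a:np.array(a)/[4.5,4.2]+[200,130]-[.4,.4]
g=lambda a:np.array(a)/4+[140,180]-.4
S=f([(432,36),(618,165),(240,387),(57,226)]);D=g([(127,44),(23,317),(642,393),(678,104)])
# ordering: scene idx: hinge-far-right(low y?), etc
A=onz(cs,S,.14)[:,:2];B=onz(cd,D,.14)[:,:2];print(A);print(B)
def fit(obj,lab):
    # obj Nx2 local pts, obs
    def r(p):
        c,s=np.cos(p[2]),np.sin(p[2]);return (obj@np.array([[c,s],[-s,c]])+p[:2]-lab).ravel()
    best=min((least_squares(r,[*lab.mean(0),y]) for y in(0,3.1,1.5,-1.5)),key=lambda q:q.cost)
    return best.x,np.sqrt(np.mean(best.fun**2)*2)
h=.5*np.array([.22,.13])
# bin x towards hinge. side order: (hinge,+Y),(hinge,-Y),(ledge,-Y),(ledge,+Y); bin y ~ -Y
o=np.array([[1,-1],[1,1],[-1,1],[-1,-1]])*h
print('side',fit(o,B))
o2=np.array([[1,1],[1,-1],[-1,-1],[-1,1]])*h
print('scene',fit(o2,A))
St=f([(250,171),(307,221),(258,250),(198,191)]);Dt=g([(460,154),(536,168),(514,262),(432,250)])
a=onz(cs,St,.156)[:,:2];b=onz(cd,Dt,.156)[:,:2];print(a,a.mean(0));print(b,b.mean(0))
E
```

```text
[[ 0.452  -0.1035]
 [ 0.4916  0.0168]
 [ 0.6987 -0.0481]
 [ 0.661  -0.17  ]]
[[ 0.4886  0.0189]
 [ 0.45   -0.1068]
 [ 0.6583 -0.172 ]
 [ 0.6984 -0.0477]]
side (array([ 0.5738, -0.0769, -3.4469]), np.float64(0.0008183329822753538))
scene (array([ 0.5758, -0.0762, -3.4482]), np.float64(0.0018280657920018311))
[[ 0.5989 -0.1102]
 [ 0.6133 -0.0714]
 [ 0.6397 -0.0786]
 [ 0.6221 -0.1215]] [ 0.6185 -0.0954]
[[ 0.6106 -0.0716]
 [ 0.6369 -0.0826]
 [ 0.6224 -0.1225]
 [ 0.5949 -0.1128]] [ 0.6162 -0.0974]
```

The bin centre is about (0.5745, -0.0765) with yaw 2.836 rad. The tile is 31 mm before the edge at bin y = +6 mm, turned about -0.06 rad, which agrees with the given ranges. The rows only turn about tool z, but the two fingers need different heights, so the tool has to tilt. My plan is to align the jaw with the bin's x axis, then reach past the arm's limit along that azimuth and see whether the tool tilts.

Emit:
send_rows --pt "0.9 -0.027 0.048 0 0.182" --pt "0.9 -0.018 0.052 0 0.182" --pt "0.9 -0.009 0.054 0 0.182" --pt "0.9 0.001 0.055 0 0.182" --pt "0.9 0.011 0.054 0 0.182" --pt "0.9 0.021 0.051 0 0.182" --pt "0.9 0.03 0.046 0 0.182" --pt "0.9 0.038 0.04 0 0.182"

```text
clock: 1.15
position: [0.4955, 0.1661, 0.2312]
ee_rot: [-0.0, 0.988, -0.157, -0.0]
contact_force: [0.4, 0.4, -0.6]
width: 0.0769
```

Emit:
send_rows --pt "0.9 0.047 0.039 0 0" --pt "0.9 0.047 0.039 0 0" --pt "0.9 0.047 0.039 0 0" --pt "0.9 0.047 0.039 0 0" --pt "0.9 0.047 0.039 0 0" --pt "0.9 0.047 0.039 0 0" --pt "0.9 0.047 0.039 0 0" --pt "0.9 0.047 0.039 0 0"

```text
clock: 2.15
position: [0.7589, -0.2455, 0.2307]
ee_rot: [-0.0, 0.988, -0.154, -0.0]
contact_force: [0.9, 0.5, -0.9]
width: 0.0768
```

Emit:
send_rows --pt "0.9 0.05 0 0 0" --pt "0.9 0.05 0 0 0" --pt "0.9 0.05 0 0 0" --pt "0.9 0.05 0 0 0"

```text
clock: 2.65
position: [0.9092, -0.2919, 0.1987]
ee_rot: [0.001, 0.988, -0.154, 0.009]
contact_force: [-0.3, -0.4, -0.6]
width: 0.0769
```

```bash
python3 - <<'E'
from h import *
print({k:np.round(v,3) for k,v in manip.get_state().items()})
E
```

```text
{'clock': np.float64(2.65), 'qpos': array([-0.385,  0.997,  0.232,  0.003,  1.895, -0.074]), 'qd': array([ 0.006,  0.076, -0.091,  0.018, -0.423,  0.009]), 'effort': array([ 2.9300e-01, -8.5176e+01, -2.7912e+01,  2.7000e-02,  4.2700e-01,
       -6.0000e-03]), 'position': array([ 0.909, -0.292,  0.199]), 'ee_rot': array([ 0.001,  0.988, -0.154,  0.009]), 'contact_force': array([-0.263, -0.358, -0.557]), 'moment': array([ 0.052,  0.011, -0.038]), 'width': np.float64(0.077)}
```

It is starting to tilt (the j2+j3+j5 sum is below π). I'll keep pushing out.

Emit:
send_rows --pt "0.9 0.055 -0.018 0 0" --pt "0.9 0.055 -0.018 0 0" --pt "0.9 0.055 -0.018 -0.01 0" --pt "0.9 0.055 -0.018 -0.01 0"

```text
clock: 3.15
position: [0.9958, -0.25, 0.1856]
ee_rot: [0.011, 0.984, -0.153, 0.094]
contact_force: [0.1, 0.5, 0.3]
width: 0.0769
```

```bash
cat >> h.py <<'E'
from scipy.spatial.transform import Rotation as Ro
def st():
    s=manip.get_state();w,x,y,z=s['ee_rot'];R=Ro.from_quat([x,y,z,w]).as_matrix()
    print('t',round(float(s['clock']),2),'q',np.round(s['qpos'],3),'p',np.round(s['position'],4),'F',np.round(s['contact_force'],1),'w',round(float(s['width']),4))
    bx=np.array([np.cos(2.836),np.sin(2.836),0])
    print('R',np.round(R,3).tolist(),'tiltdeg',np.degrees(np.arccos(-R[2,2])).round(2))
    return s,R
E
python3 -c "
from h import *
st()"
```

```text
t 3.15 q [-0.316  1.022  0.222  0.008  1.708 -0.006] p [ 0.9958 -0.25    0.1856] F [0.1 0.5 0.3] w 0.0769
R [[0.935, -0.303, 0.182], [-0.299, -0.953, -0.051], [0.189, -0.006, -0.982]] tiltdeg 10.9
```

Pushing past the reach limit does tilt the tool the right way: the jaw's bin-mouth side goes down, 10.9° so far. I want about 22°.

Emit:
send_rows --pt "1 0.055 0 0 0" --pt "1 0.055 0 0 0" --pt "1 0.055 0 0 0"

```text
clock: 3.52
position: [1.0408, -0.2718, 0.1776]
ee_rot: [0.017, 0.977, -0.152, 0.152]
contact_force: [0.2, 0.9, 0.1]
width: 0.0856
```

```bash
python3 -c "
from h import *
st()"
```

```text
t 3.52 q [-0.326  1.041  0.222  0.018  1.572 -0.015] p [ 1.0408 -0.2718  0.1776] F [0.2 0.9 0.1] w 0.0856
R [[0.908, -0.302, 0.292], [-0.291, -0.953, -0.08], [0.302, -0.013, -0.953]] tiltdeg 17.6
```

Emit:
send_rows --pt "1 0.055 0 0 0" --pt "1 0.055 0 0 0" --pt "1 0 0 0 0"

```text
clock: 3.9
position: [1.0667, -0.2848, 0.1834]
ee_rot: [0.021, 0.97, -0.151, 0.19]
contact_force: [-0.1, 0.9, -1.1]
width: 0.0855
```

```bash
python3 -c "
from h import *
st()"
```

```text
t 3.9 q [-0.332  1.045  0.222  0.025  1.49  -0.02 ] p [ 1.0667 -0.2848  0.1834] F [-0.1  0.9 -1.1] w 0.0855
R [[0.882, -0.301, 0.363], [-0.285, -0.954, -0.099], [0.376, -0.016, -0.927]] tiltdeg 22.09
```

```bash
cat >> h.py <<'E'
BC=np.array([.5745,-.0765,0]);BY=2.836
BR=np.array([[np.cos(BY),-np.sin(BY),0],[np.sin(BY),np.cos(BY),0],[0,0,1]])
def tips(s,R,back=.013):
    w=s['width']/2
    for n,l in (('push_in',[w,0,-back]),('push_out',[w+.0145,0,-back]),('flap_in',[-w,0,-back]),('flap_out',[-w-.0145,0,-back])):
        print(n,np.round(1e3*BR.T@(s['position']+R@np.array(l)-BC),1))
def goto(s,R,tb,back=.013):
    # tool shift so that push_in corner sits at bin-frame tb
    c=s['position']+R@np.array([s['width']/2,0,-back])
    return np.round(R.T@(BR@np.array(tb)+BC-c),4)
E
python3 -c "
from h import *
s,R=st();tips(s,R);print(goto(s,R,[-.066,.006,.23]));print(R.T@[0,0,.1])"
```

```text
t 3.9 q [-0.332  1.045  0.222  0.025  1.49  -0.02 ] p [ 1.0667 -0.2848  0.1834] F [-0.1  0.9 -1.1] w 0.0855
R [[0.882, -0.301, 0.363], [-0.285, -0.954, -0.099], [0.376, -0.016, -0.927]] tiltdeg 22.09
push_in [-566.8   51.   211.5]
push_out [-580.3   51.1  217. ]
flap_in [-487.6   50.5  179.4]
flap_out [-474.1   50.4  173.9]
[-0.4575 -0.0453 -0.2046]
[ 0.0375664  -0.00160973 -0.09266161]
```

Emit:
send_rows --pt "1 -0.025 -0.002 -0.03 0" --pt "1 -0.05 -0.005 -0.025 0" --pt "1 -0.05 -0.005 -0.025 0" --pt "1 -0.05 -0.005 -0.025 0" --pt "1 -0.05 -0.005 -0.02 0" --pt "1 -0.05 -0.005 -0.02 0" --pt "1 -0.05 -0.005 -0.02 0" --pt "1 -0.05 -0.005 -0.02 0"

```text
clock: 4.9
position: [0.6785, -0.1235, 0.2152]
ee_rot: [0.021, 0.97, -0.151, 0.191]
contact_force: [-0.3, -0.4, -0.2]
width: 0.0855
```

```bash
python3 -c "
from h import *
s,R=st();tips(s,R);print(goto(s,R,[-.066,.006,.23]))"
```

```text
t 4.9 q [-0.285  0.27   1.623  0.01   0.861  0.019] p [ 0.6785 -0.1235  0.2152] F [-0.3 -0.4 -0.2] w 0.0855
R [[0.882, -0.3, 0.364], [-0.284, -0.954, -0.099], [0.377, -0.016, -0.926]] tiltdeg 22.16
push_in [-148.    14.   243.4]
push_out [-161.4   14.1  248.8]
flap_in [-68.8  13.5 211.1]
flap_out [-55.4  13.4 205.7]
[-0.081  -0.0078 -0.0184]
```

Emit:
send_rows --pt "1 -0.04 -0.004 -0.009 0" --pt "1 -0.041 -0.004 -0.009 0" --pt "1 -0.008 0 0.018 0" --pt "1 -0.007 0 0.018 0" --pt "1 0 0 0 0"

```text
clock: 5.52
position: [0.6033, -0.0907, 0.1608]
ee_rot: [0.021, 0.97, -0.151, 0.189]
contact_force: [0.6, 0.2, -0.8]
width: 0.0854
```

```bash
python3 -c "
from h import *
s,R=st();tips(s,R)
for n in ('side','wrist','scene'):
    im=manip.get_image(n)[:,:,::-1]
    if n=='side': im=cv2.resize(im[130:330,100:360],None,fx=3,fy=3,interpolation=cv2.INTER_CUBIC)
    cv2.imwrite(f'pics/{n}1.png',im)
w=s['width']/2
for x in (w,w+.0145,-w,-w-.0145): 
  for b in (0,.013): print(x,b,(proj(manip.calibration('side'),s['position']+R@np.array([x,0,-b]))-[100,130])*3)
"
```

```text
t 5.53 q [-2.630e-01  2.060e-01  1.863e+00 -1.000e-03  6.890e-01  4.600e-02] p [ 0.6033 -0.0907  0.1608] F [ 0.6  0.2 -0.8] w 0.0854
R [[0.883, -0.3, 0.361], [-0.284, -0.954, -0.098], [0.374, -0.016, -0.927]] tiltdeg 21.95
push_in [-66.5   5.3 188.8]
push_out [-80.    5.4 194.2]
flap_in [ 12.7   4.9 156.9]
flap_out [ 26.1   4.8 151.5]
0.0426811557072797 0 [[537.18286337 279.55971052]]
0.0426811557072797 0.013 [[526.90328196 262.24158518]]
0.0571811557072797 0 [[566.49365555 275.61758209]]
0.0571811557072797 0.013 [[556.5726388 258.0744491]]
-0.0426811557072797 0 [[375.11296431 301.34323015]]
-0.0426811557072797 0.013 [[363.02379094 285.25719388]]
-0.0571811557072797 0 [[349.26370714 304.81539673]]
-0.0571811557072797 0.013 [[336.91353956 288.92391373]]
```

View pics/side1.png

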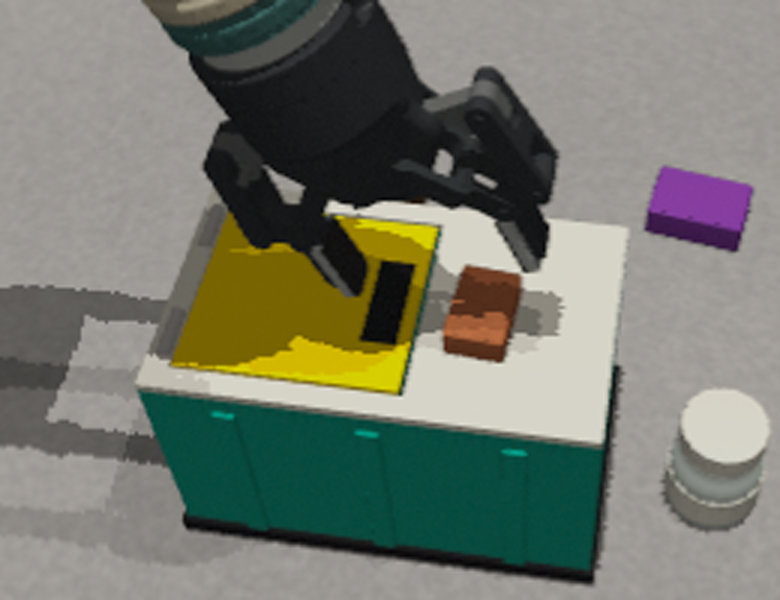

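View pics/wrist1.png

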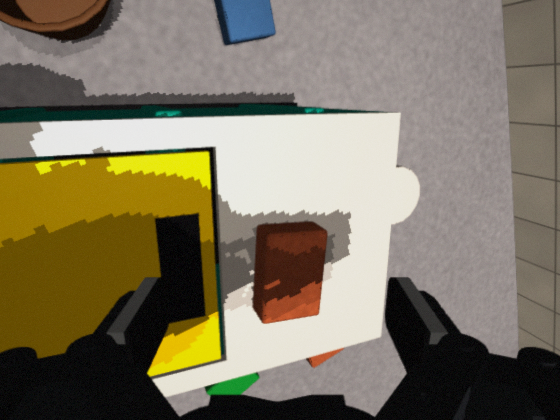

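The side view shows the pusher tip at about (535,268), behind the tile, and the flap finger tip at about (352,293), over the flap beside the patch. Both match my tip model with the 13 mm set-back. The tool is tilted 22°. The finger face leans forward, so I'll back off 6 mm first, then descend to open the flap.

Emit:
send_rows --pt "1 0.006 0.001 0.002 0" --pt "1 -0.0055 0 0.014 0" --pt "1 -0.0055 0 0.014 0" --pt "1 -0.0055 0 0.014 0" --pt "1 0 0 0 0"

```text
clock: 6.3
position: [0.6121, -0.094, 0.1176]
ee_rot: [0.021, 0.97, -0.151, 0.191]
contact_force: [-0.1, 0.5, 1.5]
width: 0.0855
```

```bash
python3 -c "
from h import *
s,R=st();tips(s,R)
for n in ('side','wrist'):
    im=manip.get_image(n)[:,:,::-1]
    if n=='side': im=cv2.resize(im[130:330,100:360],None,fx=3,fy=3,interpolation=cv2.INTER_CUBIC)
    cv2.imwrite(f'pics/{n}2.png',im)
"
```

```text
t 6.3 q [-2.64e-01  2.66e-01  1.91e+00 -1.00e-03  5.78e-01  4.50e-02] p [ 0.6121 -0.094   0.1176] F [-0.1  0.5  1.5] w 0.0855
R [[0.881, -0.301, 0.365], [-0.284, -0.954, -0.099], [0.378, -0.016, -0.926]] tiltdeg 22.21
push_in [-75.8   5.9 145.7]
push_out [-89.2   6.  151.2]
flap_in [  3.4   5.4 113.4]
flap_out [ 16.8   5.3 108. ]
```

View pics/side2.png

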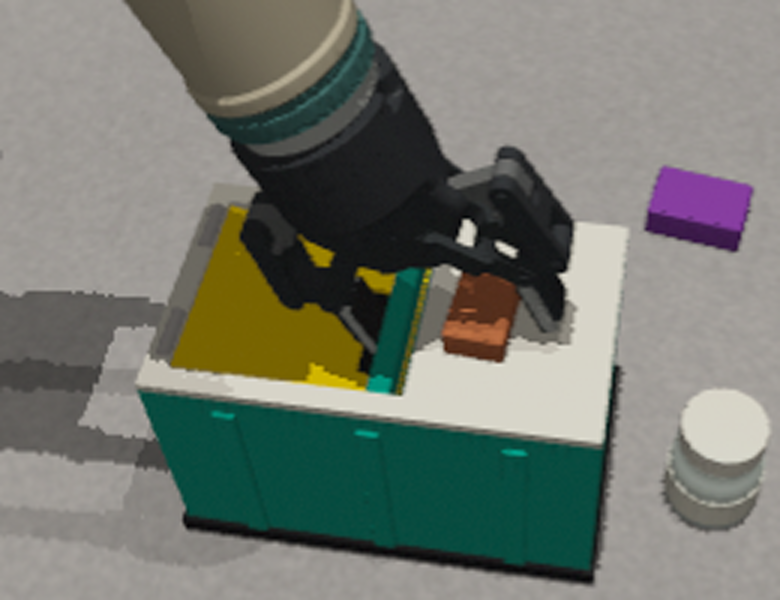

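View pics/wrist2.png

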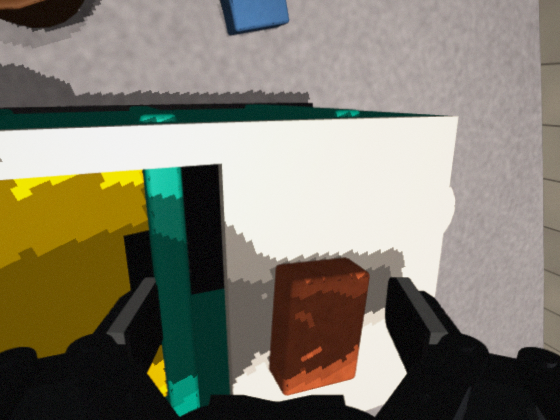

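```bash
python3 -c "
from h import *
s,R=st();c=manip.calibration('wrist');w=s['width']/2
for y in (-.011,0,.011): print(y,proj(c,s['position']+R@np.array([w,y,-.013])))
im=cv2.imread('pics/wrist2.png')
# tile centre on top plane
top=np.array([(275,265),(357,259),(366,277),(285,393),(272,350),(352,378)],float)
for p in onz(c,[(277,262),(356,258),(285,393),(352,380)],.156): print(np.round(1e3*BR.T@(p-BC),1))
"
```

```text
t 6.4 q [-2.640e-01  2.650e-01  1.909e+00 -1.000e-03  5.780e-01  4.500e-02] p [ 0.6124 -0.0941  0.1186] F [-0.4 -0.7  1.9] w 0.0854
R [[0.881, -0.3, 0.366], [-0.284, -0.954, -0.1], [0.379, -0.016, -0.925]] tiltdeg 22.29
-0.011 [[389.77600872 272.59459554]]
0 [[387.10778729 298.05279732]]
0.011 [[384.53342898 322.3164157 ]]
[-26.2 -22.4 156. ]
[-54.  -18.8 156. ]
[-28.8  26.6 156. ]
[-55.7  30.3 156. ]
```

The flap is held open by the left finger, with the free end well below the ledge. The pusher is behind the tile without touching it. Now I'll push in +x.

Emit:
send_rows --pt "1 -0.0056 0 -0.0023 0" --pt "1 -0.0056 0 -0.0023 0" --pt "1 -0.0046 0 -0.0019 0" --pt "1 -0.0046 0 -0.0019 0" --pt "1 -0.0046 0 -0.0019 0" --pt "1 -0.0046 0 -0.0019 0"

```text
clock: 7.15
position: [0.5816, -0.0843, 0.1185]
ee_rot: [0.022, 0.969, -0.151, 0.193]
contact_force: [2.5, -1.2, 3.7]
width: 0.0856
```

```bash
python3 -c "
from h import *
s,R=st();tips(s,R)
for n in ('side','wrist'):
    im=manip.get_image(n)[:,:,::-1]
    if n=='side': im=cv2.resize(im[130:330,100:360],None,fx=3,fy=3,interpolation=cv2.INTER_CUBIC)
    cv2.imwrite(f'pics/{n}3.png',im)
"
```

```text
t 7.15 q [-0.261  0.222  1.973 -0.003  0.556  0.049] p [ 0.5816 -0.0843  0.1185] F [ 2.5 -1.2  3.7] w 0.0856
R [[0.88, -0.3, 0.367], [-0.284, -0.954, -0.1], [0.38, -0.016, -0.925]] tiltdeg 22.34
push_in [-43.8   5.7 146.8]
push_out [-57.2   5.8 152.3]
flap_in [ 35.4   5.2 114.3]
flap_out [ 48.8   5.1 108.8]
```

View pics/side3.png

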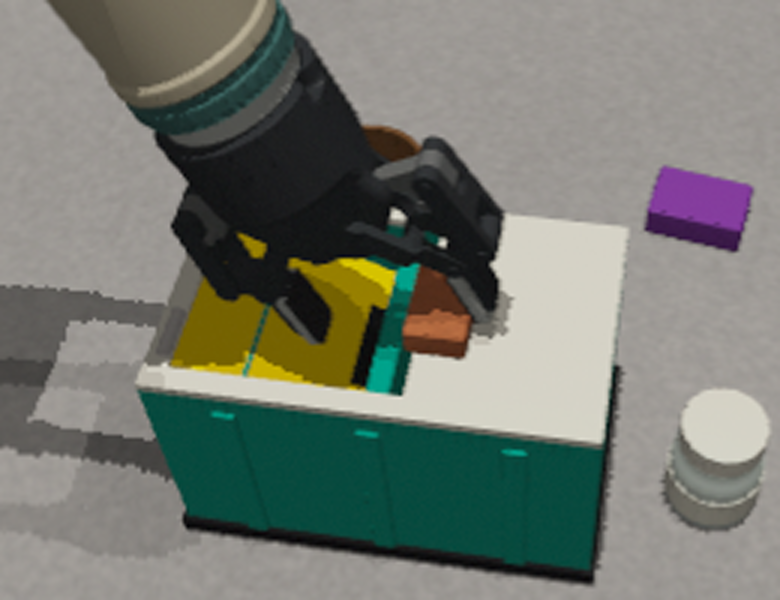

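View pics/wrist3.png

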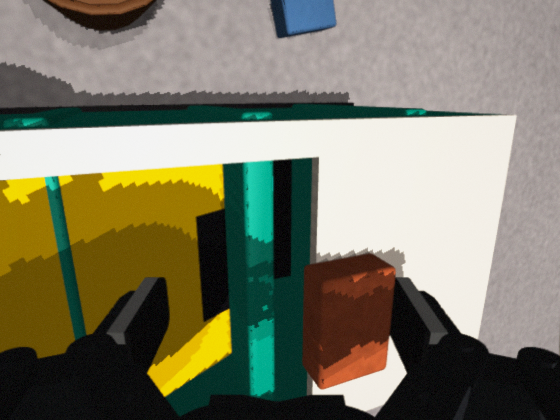

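The tile slides straight, its front overhangs the edge, and the flap stays open (wrench about 4 N). I'll continue over the edge.

Emit:
send_rows --pt "1 -0.0046 0 -0.0019 0" --pt "1 -0.0046 0 -0.0019 0" --pt "1 -0.0046 0 -0.0019 0" --pt "1 -0.0037 0 -0.0015 0" --pt "1 0 0 0 0"

```text
clock: 7.88
position: [0.5624, -0.0782, 0.1178]
ee_rot: [0.021, 0.97, -0.151, 0.191]
contact_force: [2.6, -0.4, 4.7]
width: 0.0852
```

```bash
python3 -c "
from h import *
s,R=st();tips(s,R)
for n in ('side','wrist'):
    im=manip.get_image(n)[:,:,::-1]
    if n=='side': im=cv2.resize(im[130:330,100:360],None,fx=3,fy=3,interpolation=cv2.INTER_CUBIC)
    cv2.imwrite(f'pics/{n}4.png',im)
"
```

```text
t 7.88 q [-0.259  0.197  2.01  -0.004  0.547  0.053] p [ 0.5624 -0.0782  0.1178] F [ 2.6 -0.4  4.7] w 0.0852
R [[0.882, -0.3, 0.364], [-0.284, -0.954, -0.099], [0.377, -0.016, -0.926]] tiltdeg 22.17
push_in [-23.6   5.7 145.9]
push_out [-37.    5.8 151.3]
flap_in [ 55.4   5.2 113.7]
flap_out [ 68.8   5.1 108.3]
```

View pics/side4.png

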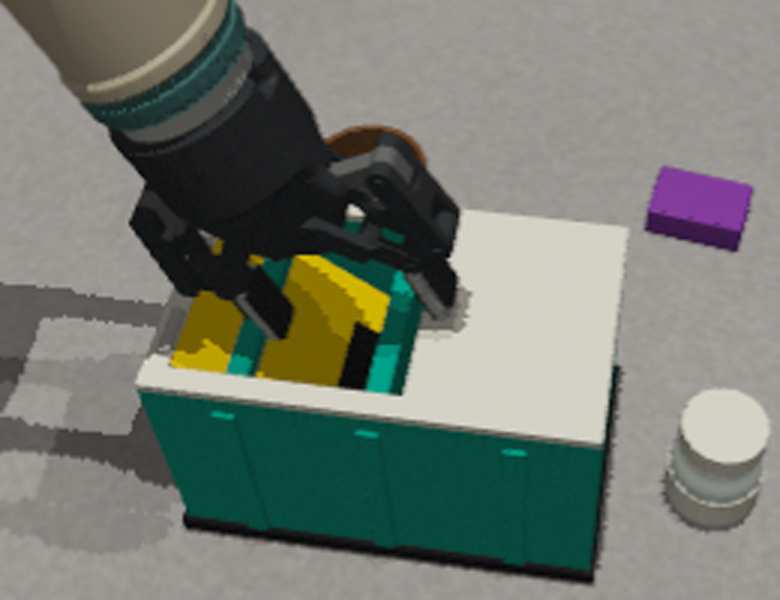

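View pics/wrist4.png

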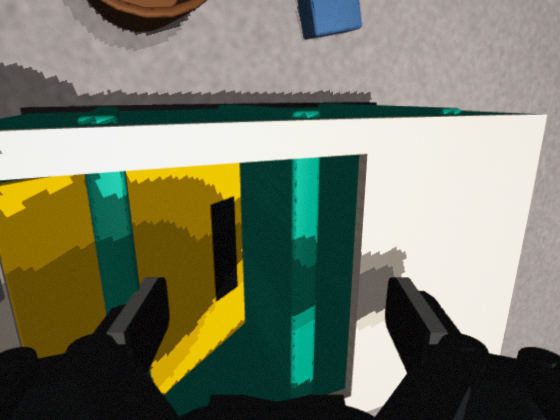

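The tile has left the ledge. The side view shows nothing at (435,330) and nothing is caught on the flap. Next I'll draw out straight up.

Emit:
send_rows --pt "1 0.004 0 -0.01 0" --pt "1 0.004 0 -0.01 0" --pt "1 0.004 0 -0.01 0" --pt "1 0.006 0 -0.015 0" --pt "1 0.008 0 -0.02 0" --pt "1 0.015 0 -0.038 0" --pt "1 0.015 0 -0.038 0" --pt "1 0 0 0 0"

```text
clock: 8.98
position: [0.5616, -0.0805, 0.2734]
ee_rot: [0.022, 0.969, -0.151, 0.194]
contact_force: [-0.8, 0.0, -0.2]
width: 0.085
```

```bash
python3 -c "
from h import *
s,R=st();tips(s,R)
for n in ('side','wrist','scene'):
    im=manip.get_image(n)[:,:,::-1]
    if n=='side': im=cv2.resize(im[130:330,100:360],None,fx=3,fy=3,interpolation=cv2.INTER_CUBIC)
    cv2.imwrite(f'pics/{n}5.png',im)
"
```

```text
t 8.97 q [-0.265  0.044  1.759 -0.     0.946  0.044] p [ 0.5616 -0.0805  0.2734] F [-0.8  0.  -0.2] w 0.085
R [[0.879, -0.3, 0.369], [-0.284, -0.954, -0.1], [0.382, -0.016, -0.924]] tiltdeg 22.49
push_in [-23.2   8.1 301.6]
push_out [-36.5   8.2 307.2]
flap_in [ 55.4   7.6 269.2]
flap_out [ 68.8   7.6 263.6]
```

View pics/side5.png

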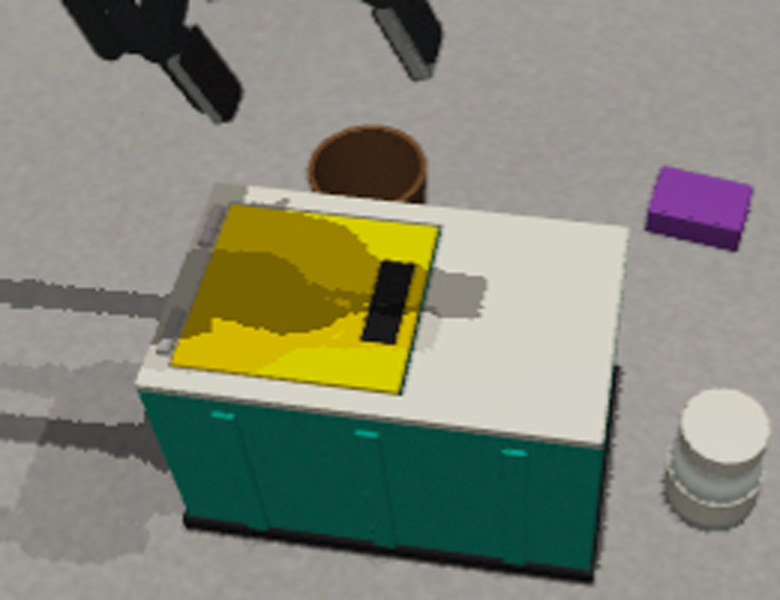

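View pics/scene5.png

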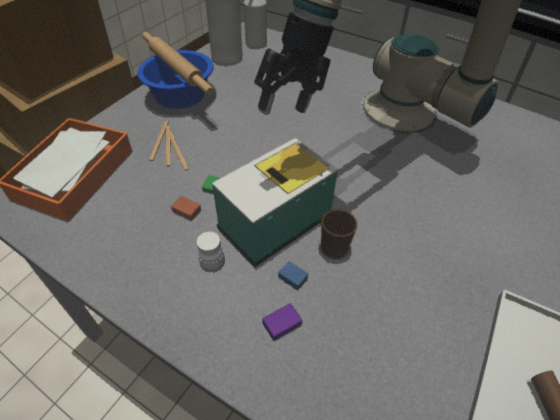

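View pics/wrist5.png

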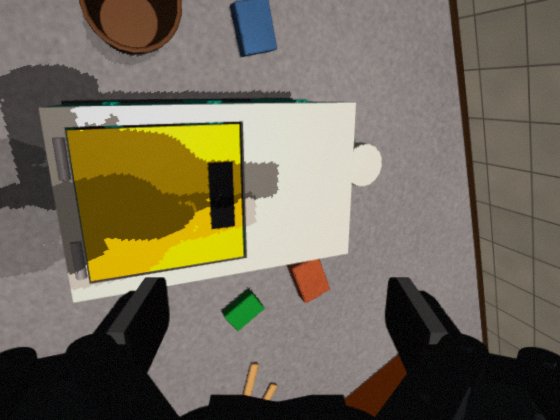

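All three views show the flap flush and shut, the ledge empty, the bystanders where they were, and the gripper clear. Handing in.

```bash
python3 -c "
from rig import manip
print(manip.sign_off())"
```

```text
the job is handed in; nothing more can be done
None
```

The spoilt terracotta piece was pushed off the ledge into the bin and the flap is shut again. I handed the job in after about 9.2 s.

- **Tilting the tool:** the rows cannot tilt the tool, but the flap finger had to sit lower than the pushing finger. I reached past the arm's limit along the bin's axis until the tool had leaned about 22°, and it kept that lean.
- **Pushing the piece in:** I came down so that one finger held the flap open and the other stood behind the piece. I then moved about 50 mm toward the mouth until the piece dropped, and drew straight up. The piece was never pinched or lifted.
- **Force:** the highest force I read was about 5 N.
- **Last checks:** the side, scene and wrist pictures show the flap flush, the ledge empty and the gripper more than 100 mm clear of the bin. The beaker, jar, blue sherd and the other pieces look unmoved.
- **Not confirmed:** I did not see the piece lying inside, because the bin's floor was hidden. It was gone from the ledge and the flap, and is not in view on the table.
- **Disagreement:** a rough wrist-camera estimate put the piece about 6 mm nearer the edge than the scene and side cameras did. I used the scene and side values, and the push went as planned.

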